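# Sweep pressed tea tablets into the collecting tray

## Task

Lift the white cover off the steel tray and set it down flat, rim down, on the middle of the blue mat. Then take the green pusher and sweep the three brown tea tablets along the table through the tray's open side until they lie flat and wholly inside it; nothing but the pusher (not the gripper, the arm or the cover) may touch the tablets, and they must not tip over. Finally stand the pusher upright on the table outside the tray, and leave the bowl, jars, spoon and carton where they are.

Things in the scene. Friction and masses are not known exactly. Their poses are not given: they have to be found in the camera images.
- tray: fixed three-walled steel collecting tray, 190 mm along its x axis, 242 mm along y, walls 6 mm thick and 35 mm high. Origin: centre of the underside. Its -x side is the open mouth (inside width 230 mm), facing the tablets; no lip or step, tablets slide in on the table's level. Usable floor: x -95 to +89 mm, y -115 to +115 mm
- cover: loose white box-lid cover on the tray (skirt also closes the mouth): 214 mm along x, 266 along y, 32 high, plus an upright red grip bar mid-top, 22 mm thick along x, 100 long along y, from 32 to 72 mm above the origin. Origin: centre of its lower rim, at the start 8 mm above the table. 6 mm play round the tray; clears it when lifted 35 mm. 0.3 kg
- mat: fixed blue mat on the robot's right, 250 mm along x, 310 mm along y, 2 mm thick; origin: centre of its underside; the cover goes on it, long sides along long sides
- pusher: hand pusher standing on the table: green block 30 mm along x, 100 mm along y, 40 mm high, whose two flat 100 x 40 mm faces (+x and -x) push; on it an upright black grip, 20 mm along x, 76 mm along y, from 40 to 92 mm above the origin. Origin: centre of its underside. 0.22 kg
- tablet0: dark brown pressed tea tablet, a flat round cake 64 mm in diameter and 24 mm thick, about 85 g, lying loose on the table; origin: centre of its underside, z up
- tablet1: dark brown pressed tea tablet, a flat round cake 64 mm in diameter and 24 mm thick, about 85 g, lying loose on the table; origin: centre of its underside, z up
- tablet2: dark brown pressed tea tablet, a flat round cake 64 mm in diameter and 24 mm thick, about 85 g, lying loose on the table; origin: centre of its underside, z up
- bowl: shallow steel bowl, 110 mm across, 45 mm high, beyond the tablets; origin: centre of underside
- jar_a: amber glass jar with black lid, 56 mm across, 75 mm high, far side; origin: centre of underside
- jar_b: second amber jar, same size, far right; origin: centre of underside
- jar_c: third amber jar, same size, near the robot's left; origin: centre of underside
- spoon: steel spoon lying between the robot and the tablets, about 180 mm long along its x axis
- carton: cardboard carton 70 x 100 x 60 mm (x, y, z), between the robot and the pusher; origin: centre of underside
Things that resemble listed ones, but are neither listed nor needed, are in the scene too. Leave any pink or turquoise look-alike of the tablet2 alone.

How it is judged:
By the outcome, as a careful person would: the job done as asked, in the order asked, and still so for the second after the job is handed in, with the robot touching nothing.
It also fails if it takes over 72 s, if anything falls off the work surface, if the arm or the gripper's body presses on something with over 40 N, if the wrist force passes 120 N, or if a joint passes its speed limit or range.

## Robot

A 6-joint arm with a two-finger parallel gripper is mounted at the origin on the work surface. World frame = base frame: x ahead of the robot, y to its left, z up, the work surface at z = 0. Lengths are in m, angles in degrees, forces in N, time in s.
With the tool pointing down it reaches from about 0.25 to 0.725 m from the base axis. Payload 9.7 kg.
Tool frame: the origin (TCP) lies midway between the tips of the shut fingers; the grasp point (between the pads) lies 19 mm behind it; z points along the fingers, y is the line along which they close (so a half turn about z gives the same grasp; the last joint's range is limited). The gripper opens to 85 mm and grips with 20 to 120 N. Pads are 22 mm wide; open, the fingers measure 114 mm over their backs; the gripper's body (76 mm by 85 mm) begins 54 mm behind the grasp point. The pads swing forward as they close: fully open they stand 13 mm farther back than shut.
Start: joints at [-65.661, 4.979, 10.078, 95.1, 0, 90], TCP at [0.227, -0.501, 0.231] pointing down, gripper open.
Joint ranges: [-179.16, 179.16], [-48.56, 103.87], [-65.8, 70.77], [-126.05, 130.52], [-82.76, 87.17], [-180, 180]. Speed limits (degrees/s): [127.2, 127.2, 147.25, 180, 180, 180].

## Interface

Orientations are given as [roll, pitch, yaw] about the fixed x, y, z axes, in that order (R = Rz(yaw) Ry(pitch) Rx(roll)).
In Python, from workcell import readout, imaging, bot, spotter gives the robot as it stands.
- The arm moves only by the shell command python3 -m jog 'ROWS' [FORCE]. ROWS is JSON, a list of rows, each an object with "rotation": the turn, a rotation vector about the world's x, y, z in degrees, a list of three; "translation": the shift along the world's x, y, z in mm, a list of three; "grip": the finger opening in mm, from 0 to 85.4. In form: [{"rotation": [wx, wy, wz], "translation": [dx, dy, dz], "grip": grip}, ...]. A call has 1 to 20 rows; each row is the pose to reach, as a shift and turn from the pose commanded when the call began; what a row does not reach only later rows make up. A row lasts 1/10 s, in which the tool goes at most 50 mm and 8.59 degrees, less where a joint would pass 70% of its speed; a pose out of reach is approached as far as the arm can. A call with a gripper value outside its range is refused whole. The fingers move at their own pace and stop on an object; FORCE is the grip in N (left out, the last holds). Time passes only in rows, so rows that repeat a pose let the fingers close. It gives the time, the measured TCP pose, the force, the opening and the grip force at its end, in the units of the state.
- readout.get_obs(): the state, without advancing time (a new reading comes with each control period).
- imaging.camera(name): name is "scene" or "top" or "wrist"; returns (picture, depth): 384x512x3 uint8, red, green, blue; 384x512 float32, m along the optical axis (not along the pixel's ray), 0 where there is no reading.
- imaging.camera_info(name): a dict with "vertical_fov" (degrees; the focal length in pixels is half the picture's height over the tangent of half this angle, whatever the lens; pixels are square), "cx", "cy" (the principal point, pixels), "extrinsics" (4x4, takes a point from camera to world coordinates); the wrist camera has in their place "tool_from_camera" (4x4, takes a point from camera to tool coordinates, whose origin is the TCP and whose axes are the flange's). Camera axes: x right, y down, z forward; pixel columns grow to the right and rows downward; lengths in m; the calibration is good to about 2 mm. A picture is of the moment at which its call begins: read the wrist's pose just before it. camera_info takes no time and is no camera call.
- bot.job_done(): hands the job in; it is judged then, once.
Trained networks look in the newest picture that a camera, given by its name, has taken for a name from the list of things; names that differ only in an ending like _2 or _b are one class to them, and where a whole thing is asked for, a point or a joint stands for the part that bears it (a point fixed in the world has none). Each returns a list of dicts, best first, with "confidence" (0 to 1); they miss things now and then, are a little off and sometimes report something else, mostly with a low value. They report only what shows in the picture. A call takes as long as a camera call. They do not tell look-alikes from the thing itself.
- spotter.spot_in(camera, target): "box" ([centre column, centre row, width, height] in pixels, round what is visible of it).
- spotter.mark_of(camera, target): "uv" ([column, row] in pixels: a listed point, or the origin of a listed thing).
The state is a dict: "time": time; "q": joint angles; "qd": joint speeds; "joint_efforts": joint torques, N m; "ee_pos": TCP position; "tcp_rot": TCP orientation; "wrist_force": force on the tool from outside, world axes, zero at the start; "torque": the same for the moment, N m; "opening": finger opening in m; "grasp_force": force on a finger pad.
Only numpy, scipy, OpenCV 4.12 (cv2) and the standard library are available. Lean on these libraries where they do the work, as an engineer would, in place of code of your own. Each camera call takes 0.05 s, during which the arm holds its last target. There are 200 camera calls.

## Working session

There is one attempt and no reset: what is moved stays moved. The work goes in short steps, Python scripts to look and compute and a shell command to move; the robot and the scene stay as the last step left them, time stands still between calls to the robot, and variables do not carry over. Pictures are saved under pics/ and viewed, at most 11 in all, crops included, and the job is handed in when it is done.

```bash
mkdir -p pics; ls
cat > h.py <<'E'
import numpy as np, cv2
from workcell import readout, imaging, bot, spotter
from scipy.spatial.transform import Rotation as R
def snap(n,f=None):
    im,d=imaging.camera(n)
    if f: cv2.imwrite('pics/'+f,im[:,:,::-1])
    return im,d
def cal(n,obs=None):
    c=imaging.camera_info(n); f=192/np.tan(np.radians(c['vertical_fov']/2))
    if 'extrinsics' in c: T=np.array(c['extrinsics'])
    else:
        o=obs; W=np.eye(4); W[:3,:3]=R.from_euler('xyz',o['tcp_rot'],degrees=True).as_matrix(); W[:3,3]=o['ee_pos']
        T=W@np.array(c['tool_from_camera'])
    return f,c['cx'],c['cy'],T
def ray(uv,C):
    f,cx,cy,T=C; v=T[:3,:3]@np.array([(uv[0]-cx)/f,(uv[1]-cy)/f,1]); return T[:3,3],v
def at_z(uv,z,C):
    o,v=ray(uv,C); return o+v*(z-o[2])/v[2]
def cloud(d,C):
    f,cx,cy,T=C; v,u=np.mgrid[:384,:512]
    P=np.stack([(u-cx)/f*d,(v-cy)/f*d,d],-1)@T[:3,:3].T+T[:3,3]; P[d==0]=np.nan; return P
E
python3 - <<'E'
from h import *
print({k:np.round(v,3) for k,v in readout.get_obs().items()})
ims=[]
for n in ('top','scene'):
    im,d=snap(n,n+'0.png'); C=cal(n); ims.append(im); print(n,C[0],C[1],C[2],C[3].round(3).tolist(), imaging.camera_info(n).keys(), (d==0).mean())
    for t in ['tray','cover','mat','pusher','tablet0','bowl','jar_a','spoon','carton']:
        r=spotter.mark_of(n,t)
        print(t,[(np.round(x['uv'],0).tolist(),round(x['confidence'],2),(1000*at_z(x['uv'],0,C)[:2]).round().tolist()) for x in r])
E
```

```text
pics
{'time': np.float64(0.0), 'q': array([-6.5660e+01,  5.0110e+00,  1.0034e+01,  9.5100e+01,  2.0000e-03,
        9.0000e+01]), 'qd': array([-0.028, -0.018,  0.021,  0.018,  0.01 ,  0.142]), 'joint_efforts': array([-2.0000e-03, -5.2038e+01,  4.6481e+01,  1.6000e-02,  0.0000e+00,
       -0.0000e+00]), 'ee_pos': array([ 0.227, -0.501,  0.231]), 'tcp_rot': array([-1.79924e+02, -2.00000e-03,  2.43400e+01]), 'wrist_force': array([0.442, 0.351, 0.03 ]), 'torque': array([-0.019,  0.03 ,  0.018]), 'grasp_force': np.float64(0.0), 'opening': np.float64(0.085)}
top 348.9358740020364 260.49415908919514 190.70929933921983 [[0.024, -0.993, 0.116, 0.394], [-1.0, -0.024, 0.005, -0.015], [-0.002, -0.116, -0.993, 0.945], [0.0, 0.0, 0.0, 1.0]] dict_keys(['vertical_fov', 'cx', 'cy', 'extrinsics']) 0.0039825439453125
tray [([181.0, 262.0], 0.52, [308.0, 197.0])]
cover [([147.0, 169.0], 0.71, [556.0, 302.0])]
mat [([384.0, 200.0], 0.85, [486.0, -348.0])]
pusher [([304.0, 150.0], 0.7, [619.0, -128.0])]
tablet0 [([351.0, 294.0], 0.97, [237.0, -257.0]), ([251.0, 141.0], 0.81, [642.0, 18.0]), ([197.0, 92.0]
[... 705 characters left out ...]
0])]
cover [([322.0, 305.0], 0.81, [556.0, 306.0])]
mat [([209.0, 142.0], 0.78, [477.0, -341.0]), ([316.0, 201.0], 0.31, [353.0, 54.0])]
pusher [([211.0, 207.0], 0.93, [616.0, -121.0])]
tablet0 [([222.0, 316.0], 0.95, [779.0, 173.0]), ([233.0, 246.0], 0.77, [639.0, 24.0]), ([280.0, 202.0], 0.74, [442.0, -8.0]), ([249.0, 221.0], 0.68, [556.0, -12.0]), ([278.0, 125.0], 0.58, [247.0, -259.0])]
bowl [([188.0, 273.0], 0.98, [782.0, 20.0])]
jar_a [([362.0, 226.0], 0.81, [306.0, 199.0]), ([154.0, 213.0], 0.76, [761.0, -208.0]), ([170.0, 238.0], 0.6, [765.0, -104.0])]
spoon [([364.0, 227.0], 0.64, [303.0, 207.0]), ([312.0, 200.0], 0.6, [360.0, 45.0])]
carton [([283.0, 166.0], 0.87, [346.0, -109.0])]
```

View pics/top0.png

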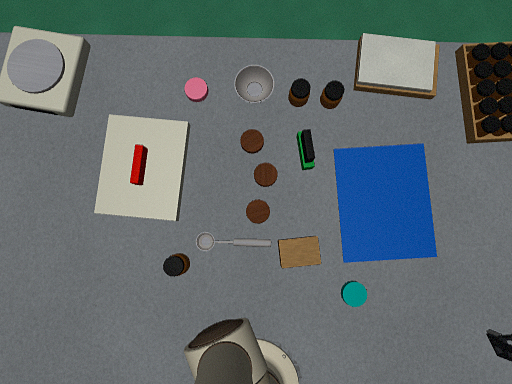

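View pics/scene0.png

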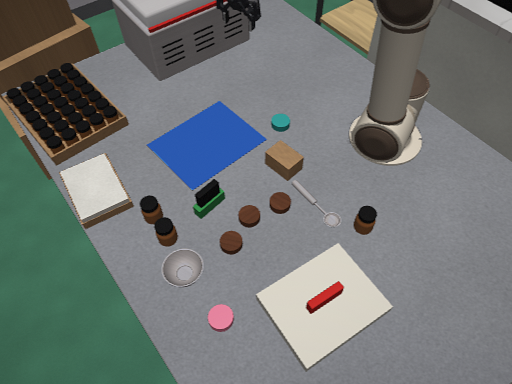

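Top view: white cover with red bar at (140,165), blue mat at (385,203), green pusher with black grip at (306,150). The brown tablets are at (252,141), (265,175) and (258,211); the pink (196,90) and turquoise (354,294) discs are look-alikes. Next I measure by colour and depth in both views.

```bash
cat >> h.py <<'E'
def rects(n,P,im):
    hsv=cv2.cvtColor(im,cv2.COLOR_RGB2HSV); H,S,V=[hsv[...,i].astype(int) for i in range(3)]
    x,y,z=P[...,0],P[...,1],P[...,2]
    inb=(x>.25)&(x<.72)
    M={'red':(S>180)&((H<6)|(H>174))&(V>90)&inb&(y>.1)&(z>.05),
       'white':(S<60)&(V>150)&inb&(y>.1)&(y<.5)&(z>.02),
       'blue':(H>100)&(H<120)&(S>150)&(y<-.1),
       'green':(H>45)&(H<75)&(S>120)&inb&(y<0)&(y>-.25)&(z>.01),
       'black':(V<50)&inb&(y<-.06)&(y>-.2)&(z>.06),
       'brown':(H<15)&(S>80)&(V<130)&(V>25)&(x>.38)&(x<.72)&(y>-.085)&(y<.08)&(z>.014)}
    for k,m in M.items():
        m=cv2.morphologyEx(m.astype(np.uint8),cv2.MORPH_OPEN,np.ones((2,2)))
        N,L,st,_=cv2.connectedComponentsWithStats(m)
        for i in range(1,N):
            if st[i,4]<40: continue
            Q=P[L==i]*1000; zt=np.percentile(Q[:,2],80); T=Q[abs(Q[:,2]-zt)<6]
            (c,s,a)=cv2.minAreaRect(T[:,:2].astype(np.float32))
            print(n,k,'n',len(Q),'ztop %.0f'%np.median(T[:,2]),'c',np.round(c),'s',np.round(s),'ang %.1f'%a,'mean',T[:,:2].mean(0).round(),'u,v',st[i,:4].tolist())
E
python3 - <<'E'
from h import *
for n in ('top','scene'):
    im,d=snap(n); P=cloud(d,cal(n)); 
    t=P[(P[...,0]>.3)&(P[...,0]<.7)&(P[...,1]>-.15)&(P[...,1]<.15)]; print(np.nanmedian(t[:,2]))
    rects(n,P,im)
im,_=snap('top'); cv2.imwrite('pics/crop1.png',cv2.resize(im[80:270,85:345,::-1],None,fx=3,fy=3,interpolation=cv2.INTER_CUBIC))
E
```

```text
9.44953830765427e-05
top red n 303 ztop nan c [0. 0.] s [0. 0.] ang 0.0 mean [nan nan] u,v [131, 146, 13, 38]
top white n 7471 ztop nan c [0. 0.] s [0. 0.] ang 0.0 mean [nan nan] u,v [95, 115, 94, 107]
top blue n 10414 ztop nan c [0. 0.] s [0. 0.] ang 0.0 mean [nan nan] u,v [335, 145, 103, 119]
top green n 204 ztop 39 c [ 614. -128.] s [96. 30.] ang 10.0 mean [ 600. -123.] u,v [298, 132, 17, 39]
top black n 288 ztop nan c [0. 0.] s [0. 0.] ang 0.0 mean [nan nan] u,v [303, 131, 13, 31]
top brown n 413 ztop 24 c [637.  15.] s [58. 59.] ang 68.4 mean [637.  15.] u,v [241, 130, 24, 23]
top brown n 417 ztop nan c [0. 0.] s [0. 0.] ang 0.0 mean [nan nan] u,v [255, 164, 23, 23]
top brown n 433 ztop 23 c [446.  -6.] s [56. 58.] ang 1.7 mean [446.  -6.] u,v [247, 201, 24, 23]
0.0011447496980774297
scene red n 328 ztop 80 c [560. 309.] s [ 17. 100.] ang 86.1 mean [560. 309.] u,v [309, 283, 35, 27]
scene white n 8304 ztop nan c [0. 0.] s [0. 0.] ang 0.0 mean [nan nan] u,v [258, 245, 135, 124]
scene blue n 5237 ztop nan c [0. 0.] s [0. 0.] ang 0.0 mean [nan nan] u,v [148, 102, 119, 88]
scene green n 276 ztop nan c [0. 0.] s [0. 0.] ang 0.0 mean [nan nan] u,v [195, 190, 30, 28]
scene black n 287 ztop nan c [0. 0.] s [0. 0.] ang 0.0 mean [nan nan] u,v [196, 180, 24, 25]
scene brown n 325 ztop 24 c [449.   2.] s [60. 56.] ang 51.8 mean [450.   1.] u,v [271, 193, 21, 20]
scene brown n 340 ztop nan c [0. 0.] s [0. 0.] ang 0.0 mean [nan nan] u,v [240, 206, 21, 20]
scene brown n 383 ztop 24 c [640.  21.] s [61. 56.] ang 54.2 mean [641.  22.] u,v [221, 232, 22, 22]
  return _methods._mean(a, axis=axis, dtype=dtype,
  ret = ret.dtype.type(ret / rcount)
h.py:39: RuntimeWarning: Mean of empty slice.
  print(n,k,'n',len(Q),'ztop %.0f'%np.median(T[:,2]),'c',np.round(c),'s',np.round(s),'ang %.1f'%a,'mean',T[:,:2].mean(0).round(),'u,v',st[i,:4].tolist())
  ret = um.true_divide(
```

View pics/crop1.png

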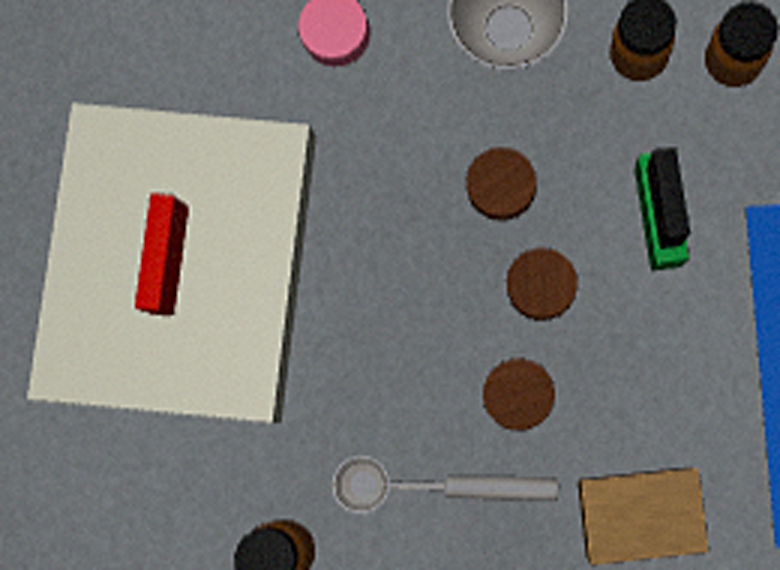

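The crop shows the three brown tablets, the green pusher and the red grip bar clearly; all three tablets are brown, distinct from the pink one at top.

```bash
sed -i 's/Q=P\[L==i\]\*1000;/Q=P[L==i]*1000; Q=Q[np.isfinite(Q[:,2])];/' h.py
cat >> h.py <<'E'
def quad(pix,z,C):
    p=np.array([at_z(q,z,C)[:2]*1000 for q in pix]); return cv2.minAreaRect(p.astype(np.float32))
E
python3 - <<'E'
from h import *
for n in ('top','scene'):
    im,d=snap(n); P=cloud(d,cal(n)); rects(n,P,im)
    p=P[(abs(P[...,2])<.01)&(P[...,0]>.2)]*1000
    p=p[abs(p[:,1])<500]; A=np.c_[p[:,:2],np.ones(len(p))]; print('plane',np.linalg.lstsq(A,p[:,2],rcond=None)[0])
E
```

```text
top red n 305 ztop 79 c [555. 302.] s [19. 95.] ang 85.4 mean [554. 302.] u,v [131, 146, 13, 38]
top white n 7439 ztop 39 c [556. 303.] s [213. 264.] ang 85.8 mean [553. 302.] u,v [95, 115, 94, 107]
top blue n 10348 ztop 2 c [ 480. -349.] s [310. 251.] ang 5.0 mean [ 477. -349.] u,v [335, 145, 103, 119]
top green n 200 ztop 39 c [ 610. -120.] s [98. 29.] ang 22.8 mean [ 600. -123.] u,v [298, 132, 17, 39]
top black n 283 ztop 91 c [ 613. -129.] s [71. 20.] ang 10.5 mean [ 613. -128.] u,v [303, 131, 13, 31]
top brown n 403 ztop 23 c [638.  14.] s [59. 57.] ang 1.3 mean [637.  15.] u,v [242, 130, 23, 23]
top brown n 411 ztop 23 c [545. -23.] s [57. 56.] ang 0.8 mean [545. -24.] u,v [255, 164, 23, 23]
top brown n 426 ztop 23 c [446.  -6.] s [56. 58.] ang 1.3 mean [446.  -6.] u,v [247, 201, 24, 23]
plane [-0.00070455 -0.00138882  0.16881697]
scene red n 323 ztop 80 c [559. 309.] s [18. 99.] ang 86.3 mean [560. 309.] u,v [309, 283, 35, 27]
scene white n 8249 ztop 40 c [559. 308.] s [211. 266.] ang 85.9 mean [565. 313.] u,v [258, 245, 135, 124]
scene blue n 5227 ztop 2 c [ 483. -340.] s [312. 252.] ang 5.0 mean [ 489. -334.] u,v [148, 102, 119, 88]
scene green n 286 ztop 38 c [ 618. -121.] s [100.  24.] ang 7.6 mean [ 628. -115.] u,v [195, 190, 30, 28]
scene black n 288 ztop 92 c [ 617. -122.] s [76. 16.] ang 12.1 mean [ 618. -122.] u,v [196, 180, 24, 25]
scene brown n 319 ztop 24 c [449.   1.] s [60. 56.] ang 51.7 mean [450.   1.] u,v [271, 193, 21, 19]
scene brown n 333 ztop 24 c [549. -16.] s [59. 55.] ang 54.1 mean [550. -17.] u,v [240, 206, 21, 20]
scene brown n 381 ztop 24 c [641.  21.] s [60. 56.] ang 54.9 mean [641.  22.] u,v [221, 232, 22, 21]
plane [-4.44932629e-04 -1.20718059e-03  7.87065205e-01]
```

```bash
python3 -m jog '[{"rotation":[0,0,-28],"translation":[330,806,50],"grip":85},{"rotation":[0,0,-28],"translation":[330,806,50],"grip":85},{"rotation":[0,0,-28],"translation":[330,806,50],"grip":85},{"rotation":[0,0,-28],"translation":[330,806,50],"grip":85},{"rotation":[0,0,-28],"translation":[330,806,50],"grip":85},{"rotation":[0,0,-28],"translation":[330,806,50],"grip":85},{"rotation":[0,0,-28],"translation":[330,806,50],"grip":85},{"rotation":[0,0,-28],"translation":[330,806,50],"grip":85},{"rotation":[0,0,-28],"translation":[330,806,50],"grip":85},{"rotation":[0,0,-28],"translation":[330,806,50],"grip":85},{"rotation":[0,0,-28],"translation":[330,806,50],"grip":85},{"rotation":[0,0,-28],"translation":[330,806,50],"grip":85},{"rotation":[0,0,-28],"translation":[330,806,50],"grip":85},{"rotation":[0,0,-28],"translation":[330,806,50],"grip":85},{"rotation":[0,0,-28],"translation":[330,806,50],"grip":85},{"rotation":[0,0,-28],"translation":[330,806,50],"grip":85},{"rotation":[0,0,-28],"translation":[330,806,50],"grip":85},{"rotation":[0,0,-28],"translation":[330,806,50],"grip":85},{"rotation":[0,0,-28],"translation":[330,806,50],"grip":85},{"rotation":[0,0,-28],"translation":[330,806,50],"grip":85}]' 40
python3 - <<'E'
from h import *
o=readout.get_obs(); print(o['time'],o['ee_pos'],o['tcp_rot'],o['q'])
im,d=snap('wrist','w1.png'); C=cal('wrist',o); print(C[0],C[3].round(3).tolist(),(d==0).mean())
rects('wrist',cloud(d,C),im)
E
```

```text
time: 3.25
ee_pos: [0.5324, 0.015, 0.2776]
tcp_rot: [-177.9, 0.1, 0.5]
wrist_force: [-0.7, 0.1, 0.1]
opening: 0.085
grasp_force: 0.0
3.25 [0.5323521  0.01502376 0.27761006] [-1.77891388e+02  7.76091862e-02  5.44159846e-01] [  0.48834819   3.94507012  14.16905914 100.30365309   2.10853516
 179.94415058]
284.39582782339204 [[0.012, -0.965, -0.263, 0.599], [-0.999, -0.021, 0.033, 0.01], [-0.037, 0.262, -0.964, 0.419], [0.0, 0.0, 0.0, 1.0]] 0.0041046142578125
wrist red n 1323 ztop 79 c [556. 303.] s [20. 98.] ang 86.1 mean [558. 302.] u,v [9, 105, 27, 80]
wrist white n 20837 ztop 39 c [556. 292.] s [188. 266.] ang 85.9 mean [563. 274.] u,v [0, 32, 127, 207]
wrist blue n 18541 ztop 1 c [ 478. -304.] s [312. 165.] ang 5.6 mean [ 487. -293.] u,v [409, 87, 103, 203]
wrist green n 1285 ztop 39 c [ 616. -127.] s [97. 30.] ang 9.9 mean [ 616. -119.] u,v [351, 57, 35, 84]
wrist black n 1961 ztop 91 c [ 615. -127.] s [73. 21.] ang 9.5 mean [ 617. -126.] u,v [369, 61, 31, 73]
wrist brown n 1872 ztop 23 c [639.  17.] s [60. 61.] ang 64.1 mean [640.  16.] u,v [234, 56, 48, 51]
wrist brown n 1579 ztop 23 c [548. -23.] s [60. 60.] ang 1.2 mean [549. -23.] u,v [263, 129, 45, 45]
wrist brown n 1341 ztop 23 c [449.  -5.] s [61. 61.] ang 15.8 mean [450.  -5.] u,v [249, 197, 42, 41]
```

View pics/w1.png

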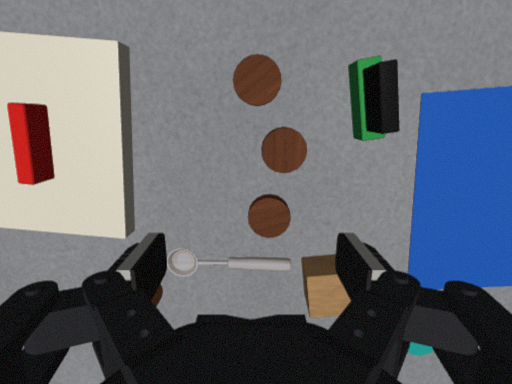

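The view shows all three tablets, the pusher (374,100), the bar (32,143) and the mat. The last joint hit its 180° limit, so I'll use the half-turn grasp.

```bash
python3 -m jog '[{"rotation":[0,0,90],"translation":[25,289,-80],"grip":85},{"rotation":[0,0,90],"translation":[25,289,-80],"grip":85},{"rotation":[0,0,90],"translation":[25,289,-80],"grip":85},{"rotation":[0,0,90],"translation":[25,289,-80],"grip":85},{"rotation":[0,0,90],"translation":[25,289,-80],"grip":85},{"rotation":[0,0,90],"translation":[25,289,-80],"grip":85},{"rotation":[0,0,90],"translation":[25,289,-80],"grip":85},{"rotation":[0,0,120],"translation":[25,289,-80],"grip":85},{"rotation":[0,0,120],"translation":[25,289,-80],"grip":85},{"rotation":[0,0,120],"translation":[25,289,-80],"grip":85},{"rotation":[0,0,120],"translation":[25,289,-80],"grip":85},{"rotation":[0,0,150],"translation":[25,289,-80],"grip":85},{"rotation":[0,0,150],"translation":[25,289,-80],"grip":85},{"rotation":[0,0,150],"translation":[25,289,-80],"grip":85},{"rotation":[0,0,150],"translation":[25,289,-80],"grip":85},{"rotation":[0,0,175],"translation":[25,289,-80],"grip":85},{"rotation":[0,0,175],"translation":[25,289,-80],"grip":85},{"rotation":[0,0,175],"translation":[25,289,-80],"grip":85},{"rotation":[0,0,175],"translation":[25,289,-80],"grip":85},{"rotation":[0,0,175],"translation":[25,289,-80],"grip":85}]' 40
cat >> h.py <<'E'
def turn(yaw,o=None):
    o=o or readout.get_obs()
    return ((R.from_euler('xyz',[180,0,yaw],degrees=True))*R.from_euler('xyz',o['tcp_rot'],degrees=True).inv()).as_rotvec(degrees=True).round(2)
E
python3 - <<'E'
from h import *
o=readout.get_obs(); print(o['q'].round(1),turn(176.1,o))
im,d=snap('wrist'); rects('w',cloud(d,cal('wrist',o)),im)
E
```

```text
time: 5.3
ee_pos: [0.5569, 0.3039, 0.1976]
tcp_rot: [-177.9, 0.1, 172.8]
wrist_force: [0.2, -0.7, 0.6]
opening: 0.0849
grasp_force: 0.0
[29.4 17.7 21.  94.6 -1.7 36.6] [ 2.11 -0.14  3.32]
w red n 2127 ztop 79 c [558. 306.] s [20. 97.] ang 86.2 mean [555. 306.] u,v [245, 133, 26, 101]
w white n 44863 ztop 39 c [558. 306.] s [214. 265.] ang 86.1 mean [540. 307.] u,v [144, 35, 222, 252]
w brown n 51 ztop 17 c [467.  20.] s [ 4. 21.] ang 55.9 mean [466.  22.] u,v [0, 115, 5, 17]
w brown n 519 ztop 23 c [557.  -1.] s [18. 55.] ang 68.9 mean [556.  -0.] u,v [0, 179, 17, 43]
w brown n 1638 ztop 23 c [638.  19.] s [62. 60.] ang 82.2 mean [639.  20.] u,v [19, 238, 51, 45]
```

```bash
python3 -m jog '[{"rotation":[2.1,0,3.3],"translation":[1,2,-60],"grip":85},{"rotation":[2.1,0,3.3],"translation":[1,2,-100],"grip":85},{"rotation":[2.1,0,3.3],"translation":[1,2,-130],"grip":85},{"rotation":[2.1,0,3.3],"translation":[1,2,-148],"grip":85},{"rotation":[2.1,0,3.3],"translation":[1,2,-148],"grip":10},{"rotation":[2.1,0,3.3],"translation":[1,2,-148],"grip":10},{"rotation":[2.1,0,3.3],"translation":[1,2,-148],"grip":10},{"rotation":[2.1,0,3.3],"translation":[1,2,-148],"grip":10},{"rotation":[2.1,0,3.3],"translation":[1,2,-148],"grip":10},{"rotation":[2.1,0,3.3],"translation":[1,2,-148],"grip":10},{"rotation":[2.1,0,3.3],"translation":[1,2,-148],"grip":10}]' 60
```

```text
time: 6.45
ee_pos: [0.5587, 0.3064, 0.0512]
tcp_rot: [179.9, -0.0, 175.7]
wrist_force: [-0.5, -0.6, 4.9]
opening: 0.0212
grasp_force: 60.5
```

```bash
python3 -m jog '[{"rotation":[0,0,0],"translation":[0,0,10],"grip":10},{"rotation":[0,0,0],"translation":[0,0,25],"grip":10},{"rotation":[0,0,0],"translation":[0,0,45],"grip":10},{"rotation":[0,0,0],"translation":[0,0,75],"grip":10},{"rotation":[0,0,0],"translation":[0,0,105],"grip":10},{"rotation":[0,0,0],"translation":[0,0,135],"grip":10},{"rotation":[0,0,0],"translation":[0,0,150],"grip":10},{"rotation":[0,0,0],"translation":[0,0,155],"grip":10},{"rotation":[0,0,0],"translation":[0,0,155],"grip":10}]'
python3 - <<'E'
from h import *
for n in ('top','scene'): im,d=snap(n,n+'_lift.png'); rects(n,cloud(d,cal(n)),im)
E
```

```text
time: 7.35
ee_pos: [0.5581, 0.3062, 0.2055]
tcp_rot: [180.0, -0.1, 175.7]
wrist_force: [-0.5, -0.1, -3.1]
opening: 0.0214
grasp_force: 59.4
top red n 82 ztop 233 c [592. 300.] s [22. 19.] ang 1.0 mean [594. 299.] u,v [109, 128, 10, 12]
top red n 192 ztop 233 c [527. 305.] s [19. 40.] ang 84.7 mean [527. 305.] u,v [103, 154, 12, 20]
top white n 84 ztop 448 c [579. 274.] s [31.  8.] ang 33.8 mean [578. 274.] u,v [63, 93, 13, 17]
top white n 8504 ztop 194 c [556. 304.] s [212. 264.] ang 85.9 mean [551. 285.] u,v [67, 93, 107, 127]
top white n 13185 ztop 656 c [365. 182.] s [177.  47.] ang 11.3 mean [353. 178.] u,v [0, 158, 120, 226]
top blue n 10379 ztop 2 c [ 480. -350.] s [309. 252.] ang 4.8 mean [ 477. -349.] u,v [335, 145, 103, 118]
top green n 202 ztop 40 c [ 614. -129.] s [97. 30.] ang 10.0 mean [ 600. -123.] u,v [298, 132, 17, 39]
top black n 291 ztop 91 c [ 614. -128.] s [72. 20.] ang 10.3 mean [ 613. -128.] u,v [302, 131, 14, 31]
top brown n 410 ztop 23 c [637.  14.] s [57. 61.] ang 25.3 mean [637.  15.] u,v [241, 130, 24, 23]
top brown n 417 ztop 23 c [545. -25.] s [57. 59.] a
[... 683 characters left out ...]
p 34 c [559. 400.] s [  3. 225.] ang 85.8 mean [569. 399.] u,v [312, 306, 74, 53]
scene blue n 5206 ztop 2 c [ 483. -340.] s [311. 252.] ang 4.7 mean [ 489. -334.] u,v [148, 102, 119, 88]
scene green n 280 ztop 38 c [ 617. -123.] s [100.  25.] ang 8.8 mean [ 628. -115.] u,v [195, 190, 30, 28]
scene black n 289 ztop 91 c [ 617. -123.] s [75. 16.] ang 9.8 mean [ 617. -122.] u,v [196, 180, 24, 25]
scene brown n 325 ztop 24 c [450.   1.] s [60. 55.] ang 23.6 mean [450.   1.] u,v [271, 193, 21, 19]
scene brown n 339 ztop 24 c [549. -18.] s [60. 55.] ang 31.3 mean [550. -17.] u,v [240, 206, 21, 20]
scene brown n 379 ztop 24 c [641.  21.] s [57. 56.] ang 51.6 mean [641.  22.] u,v [221, 232, 22, 21]
```

View pics/scene_lift.png

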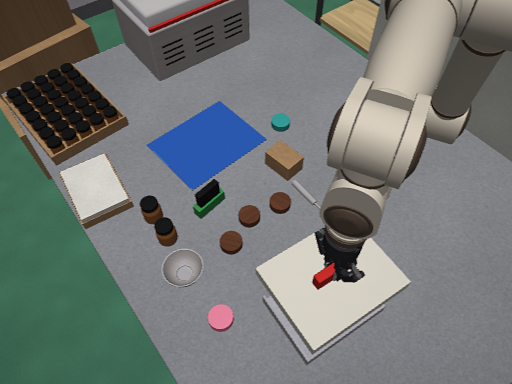

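```bash
python3 -m jog '[{"rotation":[0,0,0],"translation":[-2,-15,0],"grip":10},{"rotation":[0,0,0],"translation":[-5,-45,0],"grip":10},{"rotation":[0,0,1],"translation":[-10,-85,0],"grip":10},{"rotation":[0,0,2],"translation":[-15,-125,0],"grip":10},{"rotation":[0,0,3],"translation":[-20,-165,0],"grip":10},{"rotation":[0,0,4],"translation":[-24,-205,0],"grip":10},{"rotation":[0,0,5],"translation":[-29,-245,0],"grip":10},{"rotation":[0,0,6],"translation":[-34,-285,0],"grip":10},{"rotation":[0,0,7],"translation":[-38,-325,0],"grip":10},{"rotation":[0,0,8],"translation":[-43,-365,0],"grip":10},{"rotation":[0,0,9],"translation":[-48,-405,0],"grip":10},{"rotation":[0,0,9],"translation":[-53,-445,0],"grip":10},{"rotation":[0,0,9],"translation":[-57,-485,0],"grip":10},{"rotation":[0,0,9],"translation":[-62,-525,0],"grip":10},{"rotation":[0,0,9],"translation":[-67,-565,0],"grip":10},{"rotation":[0,0,9],"translation":[-71,-605,0],"grip":10},{"rotation":[0,0,9],"translation":[-75,-635,0],"grip":10},{"rotation":[0,0,9],"translation":[-77,-651,0],"grip":10},{"rotation":[0,0,9],"translation":[-77,-651,0],"grip":10},{"rotation":[0,0,9],"translation":[-77,-651,0],"grip":10}]'
python3 - <<'E'
from h import *
for n in ('top','scene'): 
    im,d=snap(n); P=cloud(d,cal(n)); x,y,z=np.moveaxis(P,-1,0)
    m=(z>.12)&(z<.21)&(y<-.15)&(y>-.6)&(x>.25)&(im.min(-1)>120)&(np.ptp(im,-1)<60)
    print(n,m.sum(),cv2.minAreaRect((P[m][:,:2]*1000).astype(np.float32)),np.median(z[m]))
im,_=snap('top','top_mat.png')
E
```

```text
time: 9.45
ee_pos: [0.4805, -0.3445, 0.204]
tcp_rot: [180.0, -0.2, -175.3]
wrist_force: [-0.5, 0.4, -2.9]
opening: 0.0211
grasp_force: 59.4
top 9464 ((479.5158386230469, -346.310302734375), (266.3039855957031, 216.0128631591797), 4.931637763977051) 0.19237294058160903
scene 3792 ((480.63385009765625, -344.27301025390625), (269.7168884277344, 219.95333862304688), 5.3047285079956055) 0.19325499567493531
```

View pics/top_mat.png

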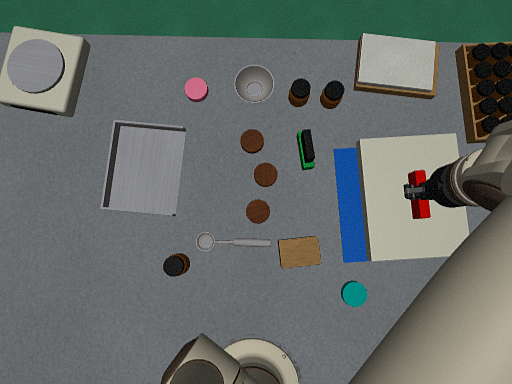

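```bash
python3 -m jog '[{"rotation":[0,0,0],"translation":[0,0,-20],"grip":10},{"rotation":[0,0,0],"translation":[0,0,-60],"grip":10},{"rotation":[0,0,0],"translation":[0,0,-100],"grip":10},{"rotation":[0,0,0],"translation":[0,0,-130],"grip":10},{"rotation":[0,0,0],"translation":[0,0,-145],"grip":10},{"rotation":[0,0,0],"translation":[0,0,-152],"grip":10},{"rotation":[0,0,0],"translation":[0,0,-156],"grip":10},{"rotation":[0,0,0],"translation":[0,0,-158],"grip":10},{"rotation":[0,0,0],"translation":[0,0,-158],"grip":10}]'
```

```text
time: 10.5
ee_pos: [0.4815, -0.3453, 0.0477]
tcp_rot: [-179.9, -0.1, -175.3]
wrist_force: [0.6, -0.1, -2.4]
opening: 0.0209
grasp_force: 59.4
```

```bash
python3 -m jog '[{"rotation":[0,0,0],"translation":[0,0,-1.5],"grip":10},{"rotation":[0,0,0],"translation":[0,0,-3],"grip":10},{"rotation":[0,0,0],"translation":[0,0,-3],"grip":10}]'
```

```text
time: 10.8
ee_pos: [0.4814, -0.3453, 0.0452]
tcp_rot: [-179.9, -0.0, -175.3]
wrist_force: [-1.0, 1.6, 5.7]
opening: 0.0211
grasp_force: 60.7
```

```bash
python3 -m jog '[{"rotation":[0,0,0],"translation":[0,0,0],"grip":85},{"rotation":[0,0,0],"translation":[0,0,0],"grip":85},{"rotation":[0,0,0],"translation":[0,0,0],"grip":85},{"rotation":[0,0,0],"translation":[0,0,0],"grip":85},{"rotation":[0,0,0],"translation":[0,0,0],"grip":85},{"rotation":[0,0,0],"translation":[0,0,20],"grip":85},{"rotation":[0,0,0],"translation":[0,0,50],"grip":85},{"rotation":[0,0,0],"translation":[0,0,100],"grip":85},{"rotation":[0,0,0],"translation":[0,0,150],"grip":85},{"rotation":[0,0,5],"translation":[60,110,190],"grip":85},{"rotation":[0,0,5],"translation":[100,170,190],"grip":85},{"rotation":[0,0,5],"translation":[134,219,190],"grip":85},{"rotation":[0,0,5],"translation":[134,219,190],"grip":85},{"rotation":[0,0,5],"translation":[134,219,190],"grip":85},{"rotation":[0,0,5],"translation":[134,219,190],"grip":85}]'
python3 - <<'E'
from h import *
o=readout.get_obs(); print(o['ee_pos'],o['tcp_rot'],o['q'].round(1),turn(190,o))
im,d=snap('wrist','w2.png'); P=cloud(d,cal('wrist',o));rects('w',P,im)
for n in ('top','scene'): 
    im,d=snap(n); P=cloud(d,cal(n)); x,y,z=np.moveaxis(P,-1,0)
    m=(z>.025)&(z<.045)&(y<-.15)&(y>-.6)&(x>.25)&(im.min(-1)>120)&(np.ptp(im,-1)<60)
    print(n,m.sum(),cv2.minAreaRect((P[m][:,:2]*1000).astype(np.float32)),np.median(z[m]))
    hsv=cv2.cvtColor(im,cv2.COLOR_RGB2HSV)
    # tray: wall top at 35mm
    m=(z>.028)&(z<.045)&(y>.15)&(y<.45)&(x>.4)&(x<.72)
    m=cv2.morphologyEx(m.astype(np.uint8),cv2.MORPH_OPEN,np.ones((2,2)))>0
    print(n,'tray',m.sum(),cv2.minAreaRect((P[m][:,:2]*1000).astype(np.float32)),np.median(z[m]))
E
```

```text
time: 12.3
ee_pos: [0.617, -0.1218, 0.2335]
tcp_rot: [180.0, -0.1, -170.0]
wrist_force: [0.4, -0.8, 0.4]
opening: 0.0849
grasp_force: 0.0
[ 0.61697157 -0.12175823  0.23346092] [ 1.79979635e+02 -1.01323128e-01 -1.70028284e+02] [-11.2  16.5  23.6  97.2  -0.  -21.1] [-0.   -0.1   0.03]
w white n 91 ztop 35 c [670. 221.] s [35.  4.] ang 85.8 mean [670. 221.] u,v [488, 249, 24, 9]
w blue n 4850 ztop 1 c [ 545. -337.] s [190. 245.] ang 5.1 mean [ 582. -284.] u,v [0, 0, 192, 162]
w green n 676 ztop 58 c [ 578. -134.] s [ 0. 18.] ang 9.4 mean [ 578. -134.] u,v [235, 127, 25, 81]
w black n 1316 ztop 91 c [ 615. -127.] s [75. 17.] ang 9.4 mean [ 614. -127.] u,v [238, 139, 18, 74]
w black n 39744 ztop 324 c [ 606. -123.] s [ 20. 123.] ang 9.9 mean [ 603. -123.] u,v [0, 235, 512, 149]
w black n 291 ztop 309 c [615. -60.] s [6. 3.] ang 17.8 mean [615. -61.] u,v [443, 354, 26, 30]
w brown n 2769 ztop 23 c [449.  -4.] s [60. 64.] ang 40.2 mean [448.  -5.] u,v [351, 10, 59, 62]
w brown n 2165 ztop 23 c [549. -23.] s [59. 62.] ang 10.3 mean [548. -23.] u,v [316, 101, 53, 52]
w brown n 1819 ztop 23 c [639.  16.] s [62. 63.] ang 9.9 mean [638.  16.] u,v [328, 179, 51, 47]
top 2320 ((475.91796875, -438.704833984375), (97.0672378540039, 280.3919982910156), 77.19464111328125) 0.03366215666032346
top tray 643 ((556.7990112304688, 310.82489013671875), (202.43075561523438, 243.4743194580078), 85.7640380859375) nan
scene 2615 ((637.0167236328125, -354.7247619628906), (249.94444274902344, 607.00439453125), 86.54607391357422) 0.03425959105036602
scene tray 747 ((nan, nan), (nan, 0.0), nan) nan
```

View pics/w2.png

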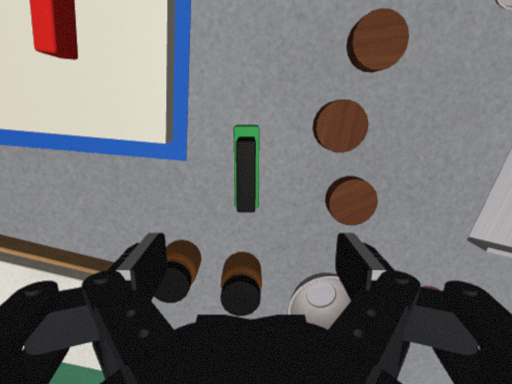

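Cover sits centred on the mat with an even blue margin; pusher is at (246,168), tablets at (378,38), (341,125), (352,201). Grasping the pusher.

```bash
python3 -m jog '[{"rotation":[0,0,-0.5],"translation":[-2,-5,-50],"grip":85},{"rotation":[0,0,-0.5],"translation":[-2,-5,-95],"grip":85},{"rotation":[0,0,-0.5],"translation":[-2,-5,-135],"grip":85},{"rotation":[0,0,-0.5],"translation":[-2,-5,-165],"grip":85},{"rotation":[0,0,-0.5],"translation":[-2,-5,-181],"grip":85},{"rotation":[0,0,-0.5],"translation":[-2,-5,-181],"grip":5},{"rotation":[0,0,-0.5],"translation":[-2,-5,-181],"grip":5},{"rotation":[0,0,-0.5],"translation":[-2,-5,-181],"grip":5},{"rotation":[0,0,-0.5],"translation":[-2,-5,-181],"grip":5},{"rotation":[0,0,-0.5],"translation":[-2,-5,-181],"grip":5},{"rotation":[0,0,-0.5],"translation":[-2,-5,-181],"grip":5},{"rotation":[0,0,-0.5],"translation":[-2,-5,-181],"grip":5},{"rotation":[0,0,-0.5],"translation":[-2,-5,-181],"grip":5}]' 80
cat > tray.py <<'E'
from h import *
c=np.array([558,306.]); a=np.radians(86.0); X=np.array([np.cos(a),np.sin(a)]); Y=np.array([-X[1],X[0]])
w=lambda t: c+t[0]*X+t[1]*Y
t=lambda p: np.array([(np.array(p)-c)@X,(np.array(p)-c)@Y])
E
python3 - <<'E'
from tray import *
im,d=snap('top'); C=cal('top')
# tray edges seen from top: outline at wall-top height
P=cloud(d,C); x,y,z=np.moveaxis(P,-1,0)
m=(z>.025)&(z<.045)&(y>.18)&(y<.42)&(x>.41)&(x<.70)
m=cv2.morphologyEx(m.astype(np.uint8),cv2.MORPH_OPEN,np.ones((2,2)))>0
Q=P[m][:,:2]*1000+[2,4]; T=(Q-c)@np.c_[X,Y]
h=np.percentile(T,[1,99],axis=0); print('tray frame extents',h, m.sum())
print(turn(176)); o=readout.get_obs(); print(t(o['ee_pos'][:2]*1000))
for p in [(639,17),(549,-23),(449,-4)]: print(t(p))
for g in [(-392,-9)]: print(w(g)-o['ee_pos'][:2]*1000)
E
```

```text
time: 13.75
ee_pos: [0.6135, -0.131, 0.0537]
tcp_rot: [-179.9, -0.1, -170.8]
wrist_force: [-1.8, 0.3, 6.0]
opening: 0.0196
grasp_force: 79.6
tray frame extents [[nan nan]
 [nan nan]] 712
[  0.06  -0.04 -13.24]
[-432.07745238  -85.84407699]
[-282.64573615 -100.96230898]
[-328.8263808   -13.97180341]
[-316.84831122   87.10997462]
[-73.86122692  45.34019756]
```

```bash
python3 -m jog '[{"rotation":[0,0,0],"translation":[0,0,3],"grip":5},{"rotation":[0,0,-7],"translation":[-20,0,3],"grip":5},{"rotation":[0,0,-13.2],"translation":[-50,15,3],"grip":5},{"rotation":[0,0,-13.2],"translation":[-74,30,3],"grip":5},{"rotation":[0,0,-13.2],"translation":[-74,45,3],"grip":5},{"rotation":[0,0,-13.2],"translation":[-74,45,3],"grip":5},{"rotation":[0,0,-13.2],"translation":[-74,45,3],"grip":5},{"rotation":[0,0,-13.2],"translation":[-74,45,3],"grip":5}]'
python3 - <<'E'
from tray import *
o=readout.get_obs()
print(o['wrist_force'],t(o['ee_pos'][:2]*1000),turn(176),o['ee_pos'])
for n in ('top','scene'):
    im,d=snap(n,n+'_b.png'); P=cloud(d,cal(n)); rects(n,P,im)
    x,y,z=np.moveaxis(P,-1,0)
    m=(z>.025)&(z<.045)&(y>.16)&(y<.44)&(x>.40)&(x<.72)
    Q=P[m][:,:2]*1000+([2,4] if n=='top' else [-2,-4]); T=(Q-c)@np.c_[X,Y]; print('tray',np.nanpercentile(T,[1,99],axis=0),m.sum())
o=readout.get_obs(); im,d=snap('wrist'); P=cloud(d,cal('wrist',o)); rects('wrist',P,im)
im,_=snap('scene'); cv2.imwrite('pics/crop_b.png',cv2.resize(im[130:360,130:420,::-1],None,fx=2.5,fy=2.5))
E
```

```text
time: 14.6
ee_pos: [0.5396, -0.0863, 0.0554]
tcp_rot: [-180.0, -0.1, 176.0]
wrist_force: [0.4, 0.3, -2.4]
opening: 0.0188
grasp_force: 78.7
[ 0.36005404  0.34399659 -2.3904864 ] [-392.5952581    -8.96583125] [ 0.02 -0.14 -0.05] [ 0.53955793 -0.08626434  0.05542877]
top blue n 374 ztop 1 c [ 630. -373.] s [ 16. 177.] ang 3.8 mean [ 630. -373.] u,v [361, 145, 64, 9]
top blue n 545 ztop 1 c [ 342. -366.] s [242.  56.] ang 89.2 mean [ 335. -354.] u,v [347, 242, 91, 22]
top black n 43 ztop 511 c [ 532. -145.] s [ 3. 22.] ang 80.3 mean [ 531. -145.] u,v [364, 117, 4, 19]
top brown n 387 ztop 23 c [638.  14.] s [59. 57.] ang 1.1 mean [637.  14.] u,v [242, 130, 23, 23]
top brown n 258 ztop 23 c [545. -14.] s [57. 37.] ang 1.5 mean [543. -14.] u,v [255, 164, 16, 23]
top brown n 275 ztop 24 c [449.   6.] s [35. 59.] ang 74.7 mean [448.   4.] u,v [247, 201, 18, 23]
tray [[ -91.17577437 -122.16163317]
 [  98.23119564  119.60104746]] 724
scene white n 344 ztop 35 c [583. 387.] s [100. 262.] ang 62.3 mean [606. 377.] u,v [281, 304, 105, 58]
scene blue n 89 ztop 2 c [ 351. -234.] s [75. 30.] ang 22
[... 742 characters left out ...]
232, 22, 21]
tray [[ -95.78064125 -121.04272122]
 [  90.82964311  121.42541296]] 824
wrist blue n 7043 ztop 1 c [ 501. -228.] s [207.  20.] ang 5.0 mean [ 496. -227.] u,v [0, 0, 101, 301]
wrist green n 1731 ztop 41 c [507. -84.] s [29. 30.] ang 86.2 mean [500. -83.] u,v [226, 144, 53, 56]
wrist black n 36930 ztop 147 c [ 526. -103.] s [17. 86.] ang 3.7 mean [525. -98.] u,v [0, 178, 377, 206]
wrist brown n 10393 ztop 23 c [450.  -5.] s [63. 60.] ang 85.7 mean [447.  -5.] u,v [327, 0, 117, 115]
wrist brown n 6745 ztop 23 c [547. -22.] s [63. 62.] ang 25.6 mean [545. -22.] u,v [301, 174, 99, 92]
wrist brown n 220 ztop 23 c [622.  -2.] s [14.  8.] ang 51.0 mean [621.  -4.] u,v [362, 307, 21, 22]
```

View pics/crop_b.png

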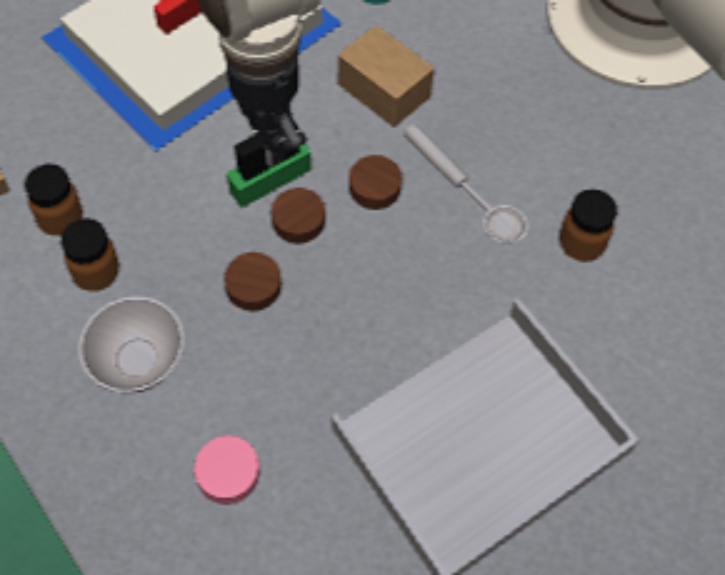

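```bash
python3 -m jog '[{"rotation":[0,0,0],"translation":[0.5,8,0],"grip":5},{"rotation":[0,0,0],"translation":[1.2,18,0],"grip":5},{"rotation":[0,0,0],"translation":[2.1,30,0],"grip":5},{"rotation":[0,0,0],"translation":[3.5,50,0],"grip":5},{"rotation":[0,0,0],"translation":[5.2,75,0],"grip":5},{"rotation":[0,0,0],"translation":[7,100,0],"grip":5},{"rotation":[0,0,0],"translation":[8.8,125,0],"grip":5},{"rotation":[0,0,0],"translation":[10.5,150,0],"grip":5},{"rotation":[0,0,0],"translation":[12.3,175,0],"grip":5},{"rotation":[0,0,0],"translation":[14,200,0],"grip":5},{"rotation":[0,0,0],"translation":[15.8,225,0],"grip":5},{"rotation":[0,0,0],"translation":[17.5,250,0],"grip":5},{"rotation":[0,0,0],"translation":[19.3,275,0],"grip":5},{"rotation":[0,0,0],"translation":[21,300,0],"grip":5},{"rotation":[0,0,0],"translation":[22.4,320,0],"grip":5},{"rotation":[0,0,0],"translation":[23.7,339,0],"grip":5},{"rotation":[0,0,0],"translation":[24.9,355,0],"grip":5},{"rotation":[0,0,0],"translation":[25.9,369,0],"grip":5},{"rotation":[0,0,0],"translation":[26.6,380,0],"grip":5},{"rotation":[0,0,0],"translation":[27,386,0],"grip":5}]'
python3 - <<'E'
from tray import *
o=readout.get_obs(); print(t(o['ee_pos'][:2]*1000),turn(176),o['q'].round(1))
im,d=snap('wrist','w3.png')
for n in ('top','scene'):
    im,d=snap(n); P=cloud(d,cal(n)); hsv=cv2.cvtColor(im,cv2.COLOR_RGB2HSV)
    x,y,z=np.moveaxis(P,-1,0); off=np.array([2,4] if n=='top' else [-2,-4])
    m=(hsv[...,0]<15)&(hsv[...,1]>80)&(hsv[...,2]<130)&(x>.35)&(x<.72)&(y>-.1)&(y<.42)&(z>.014)&(z<.035)
    N,L,st,_=cv2.connectedComponentsWithStats(cv2.morphologyEx(m.astype(np.uint8),cv2.MORPH_OPEN,np.ones((2,2))))
    for i in range(1,N):
        if st[i,4]>80:
            Q=P[L==i]*1000; Q=Q[np.isfinite(Q[:,2])]; r=cv2.minAreaRect(Q[:,:2].astype(np.float32)); print(n,np.round(r[0]),np.round(r[1]),'tray',t(np.array(r[0])+off).round(),len(Q))
E
```

```text
time: 16.8
ee_pos: [0.566, 0.3009, 0.0554]
tcp_rot: [-180.0, -0.1, 176.1]
wrist_force: [0.6, -0.5, -3.1]
opening: 0.019
grasp_force: 78.8
[-4.55701754 -8.31860056] [ 0.01 -0.15 -0.05] [28.  17.7  5.3 77.8  0.1 31.9]
top [637.  14.] [59. 61.] tray [-281. -100.] 407
top [549. 339.] [64. 27.] tray [36.  9.] 95
top [445.  -7.] [58. 61.] tray [-316.   89.] 416
scene [446.   2.] [61. 61.] tray [-315.   92.] 317
scene [640.  22.] [61. 58.] tray [-282. -100.] 374
scene [571. 354.] [58. 62.] tray [45. -8.] 497
```

View pics/w3.png

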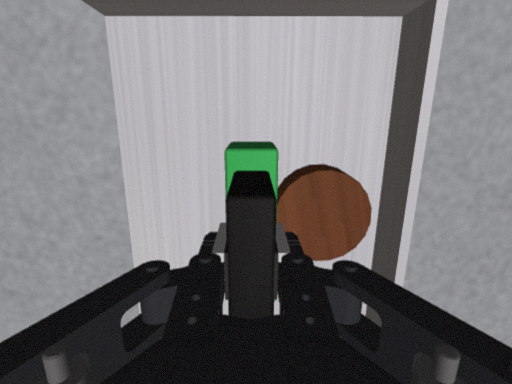

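Tablet b is in the tray at about (44,−10) in tray axes (disc at pixel (322,212), ahead of the pusher). Back off, lift, and go behind tablet a.

Run:
```python
from tray import *
o=np.array([-5.,-9.])
o=t(readout.get_obs()['ee_pos'][:2]*1000)
print('a start',w((-342,-89))-w(o),'travel',w((-79,-54))-w((-342,-89)))
```

```text
a start [  56.96750348 -341.40970577] travel [-16.56878916 264.8008218 ]
```

```bash
python3 -m jog '[{"rotation":[0,0,0],"translation":[-0.7,-10,0],"grip":5},{"rotation":[0,0,0],"translation":[-2,-30,0],"grip":5},{"rotation":[0,0,0],"translation":[-3,-40,30],"grip":5},{"rotation":[0,0,0],"translation":[-3,-40,75],"grip":5},{"rotation":[0,0,3],"translation":[0,-70,90],"grip":5},{"rotation":[0,0,7.4],"translation":[10,-110,90],"grip":5},{"rotation":[0,0,7.4],"translation":[20,-150,90],"grip":5},{"rotation":[0,0,7.4],"translation":[30,-190,90],"grip":5},{"rotation":[0,0,7.4],"translation":[40,-230,90],"grip":5},{"rotation":[0,0,7.4],"translation":[50,-270,90],"grip":5},{"rotation":[0,0,7.4],"translation":[57,-310,90],"grip":5},{"rotation":[0,0,7.4],"translation":[57,-335,90],"grip":5},{"rotation":[0,0,7.4],"translation":[57,-341,80],"grip":5},{"rotation":[0,0,7.4],"translation":[57,-341,50],"grip":5},{"rotation":[0,0,7.4],"translation":[57,-341,20],"grip":5},{"rotation":[0,0,7.4],"translation":[57,-341,6],"grip":5},{"rotation":[0,0,7.4],"translation":[57,-341,0],"grip":5},{"rotation":[0,0,7.4],"translation":[57,-341,0],"grip":5}]'
python3 - <<'E'
from tray import *
o=readout.get_obs(); print(t(o['ee_pos'][:2]*1000),turn(183.4))
for n in ('top','scene'): im,d=snap(n); P=cloud(d,cal(n)); rects(n,P,im)
E
```

```text
time: 18.75
ee_pos: [0.6225, -0.041, 0.0558]
tcp_rot: [-180.0, -0.2, -176.6]
wrist_force: [0.4, 0.5, -1.4]
opening: 0.0189
grasp_force: 79.0
[-341.68364375  -88.56975785] [ 0.03 -0.15 -0.04]
top blue n 1704 ztop 2 c [ 480. -349.] s [310. 251.] ang 4.9 mean [ 470. -303.] u,v [335, 145, 103, 119]
top black n 131 ztop 515 c [617. -98.] s [ 5. 38.] ang 84.2 mean [617. -98.] u,v [327, 46, 6, 39]
top black n 80 ztop 582 c [252. -65.] s [8. 7.] ang 77.9 mean [252. -65.] u,v [305, 370, 13, 11]
scene white n 357 ztop 35 c [589. 382.] s [117. 272.] ang 57.8 mean [610. 371.] u,v [276, 304, 110, 58]
scene blue n 131 ztop 2 c [ 368. -232.] s [104.  30.] ang 14.7 mean [ 366. -235.] u,v [243, 135, 24, 21]
scene blue n 479 ztop 2 c [ 624. -328.] s [ 40. 249.] ang 9.3 mean [ 623. -321.] u,v [148, 142, 55, 48]
scene green n 286 ztop 41 c [630. -27.] s [22. 97.] ang 80.9 mean [646. -29.] u,v [207, 214, 33, 25]
scene brown n 318 ztop 24 c [448.   0.] s [62. 56.] ang 51.7 mean [450.   1.] u,v [271, 193, 21, 20]
scene brown n 383 ztop 24 c [641.  22.] s [59. 56.] ang 56.6 mean [641.  22.] u,v [221, 232, 22, 22]
```

```bash
python3 -m jog '[{"rotation":[0,0,0],"translation":[-0.5,8,0],"grip":5},{"rotation":[0,0,0],"translation":[-1.1,18,0],"grip":5},{"rotation":[0,0,0],"translation":[-1.9,30,0],"grip":5},{"rotation":[0,0,0],"translation":[-3,48,0],"grip":5},{"rotation":[0,0,0],"translation":[-4.4,70,0],"grip":5},{"rotation":[0,0,0],"translation":[-5.9,94,0],"grip":5},{"rotation":[0,0,0],"translation":[-7.4,118,0],"grip":5},{"rotation":[0,0,0],"translation":[-8.9,142,0],"grip":5},{"rotation":[0,0,0],"translation":[-10.4,166,0],"grip":5},{"rotation":[0,0,0],"translation":[-11.9,190,0],"grip":5},{"rotation":[0,0,0],"translation":[-13.1,210,0],"grip":5},{"rotation":[0,0,0],"translation":[-14.3,228,0],"grip":5},{"rotation":[0,0,0],"translation":[-15.2,243,0],"grip":5},{"rotation":[0,0,0],"translation":[-16,255,0],"grip":5},{"rotation":[0,0,0],"translation":[-16.4,262,0],"grip":5},{"rotation":[0,0,0],"translation":[-16.6,265,0],"grip":5}]'
cat > tabs.py <<'E'
from tray import *
o=readout.get_obs(); e=t(o['ee_pos'][:2]*1000); print('tcp',e)
for n in ('top','scene'):
    im,d=snap(n,n+'_last.png'); P=cloud(d,cal(n)); hsv=cv2.cvtColor(im,cv2.COLOR_RGB2HSV)
    x,y,z=np.moveaxis(P,-1,0); off=np.array([2,4] if n=='top' else [-2,-4])
    m=(hsv[...,0]<15)&(hsv[...,1]>80)&(hsv[...,2]<130)&(x>.35)&(x<.72)&(y>-.1)&(y<.42)&(z>.014)&(z<.035)
    N,L,st,_=cv2.connectedComponentsWithStats(cv2.morphologyEx(m.astype(np.uint8),cv2.MORPH_OPEN,np.ones((2,2))))
    for i in range(1,N):
        if st[i,4]>80:
            Q=P[L==i]*1000; Q=Q[np.isfinite(Q[:,2])]; r=cv2.minAreaRect(Q[:,:2].astype(np.float32)); print(n,np.round(r[1]),'z %.0f'%np.percentile(Q[:,2],90),'tray',t(np.array(r[0])+off).round(),len(Q))
E
python3 tabs.py
python3 - <<'E'
from tray import *
p=np.array([-317,88.]); q=np.array([-30,68.]); v=q-p; phi=np.arctan2(v[1],v[0]); u=v/np.hypot(*v); n=np.array([-u[1],u[0]])
s=p-57*u-15*n; f=q-47*u-15*n; e=t(readout.get_obs()['ee_pos'][:2]*1000)
print(np.degrees(phi),s,f,w(s)-w(e),w(f)-w(s),w(s),turn(176+np.degrees(phi)))
E
```

```text
time: 20.45
ee_pos: [0.6062, 0.2245, 0.0554]
tcp_rot: [-180.0, -0.2, -176.5]
wrist_force: [0.4, -0.8, -1.3]
opening: 0.0191
grasp_force: 79.0
tcp [-77.90176372 -53.81284759]
top [58. 61.] z 26 tray [-316.   89.] 409
scene [61. 60.] z 26 tray [-29. -65.] 487
scene [63. 60.] z 26 tray [43. -8.] 515
-3.9862928436608995 [-374.90486776   76.99880506] [-77.92906066  56.30362687] [-151.30695104 -286.74942929] [ 41.36075087 294.8087663 ] [455.03671859 -62.62045322] [ 1.000e-02 -1.500e-01 -1.143e+01]
```

```bash
python3 -m jog '[{"rotation":[0,0,0],"translation":[0.6,-10,0],"grip":5},{"rotation":[0,0,0],"translation":[2,-30,0],"grip":5},{"rotation":[0,0,0],"translation":[2.5,-40,30],"grip":5},{"rotation":[0,0,0],"translation":[2.5,-40,75],"grip":5},{"rotation":[0,0,-3],"translation":[-10,-70,90],"grip":5},{"rotation":[0,0,-7],"translation":[-35,-105,90],"grip":5},{"rotation":[0,0,-11.4],"translation":[-60,-140,90],"grip":5},{"rotation":[0,0,-11.4],"translation":[-85,-175,90],"grip":5},{"rotation":[0,0,-11.4],"translation":[-110,-215,90],"grip":5},{"rotation":[0,0,-11.4],"translation":[-130,-250,90],"grip":5},{"rotation":[0,0,-11.4],"translation":[-144,-280,90],"grip":5},{"rotation":[0,0,-11.4],"translation":[-146,-287,90],"grip":5},{"rotation":[0,0,-11.4],"translation":[-146,-287,80],"grip":5},{"rotation":[0,0,-11.4],"translation":[-146,-287,50],"grip":5},{"rotation":[0,0,-11.4],"translation":[-146,-287,20],"grip":5},{"rotation":[0,0,-11.4],"translation":[-146,-287,6],"grip":5},{"rotation":[0,0,-11.4],"translation":[-146,-287,0],"grip":5},{"rotation":[0,0,-11.4],"translation":[-146,-287,0],"grip":5}]'
python3 tabs.py
```

```text
time: 22.35
ee_pos: [0.4603, -0.0625, 0.0555]
tcp_rot: [-180.0, -0.2, 172.1]
wrist_force: [-0.2, 0.9, -1.3]
opening: 0.0192
grasp_force: 79.2
tcp [-374.43139264   71.7355445 ]
top [58. 60.] z 25 tray [-28. -65.] 389
top [58. 59.] z 25 tray [43. -7.] 400
top [66. 27.] z 539 tray [-301.   99.] 131
scene [62. 59.] z 27 tray [-316.   90.] 321
scene [61. 58.] z 26 tray [-28. -66.] 492
scene [62. 59.] z 26 tray [43. -8.] 511
```

View pics/scene_last.png

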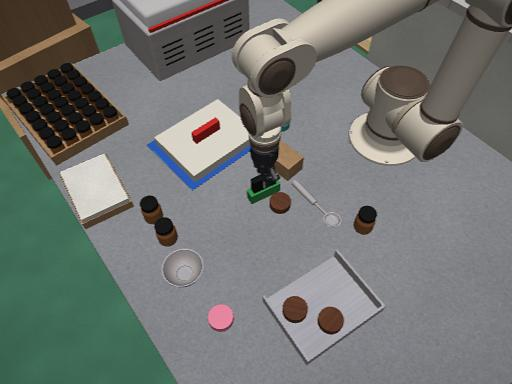

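Two tablets (294,309), (331,320) lie flat in the tray; the pusher stands behind the third (280,203). Pushing it.

```bash
python3 -m jog '[{"rotation":[0,0,0],"translation":[1.1,8,0],"grip":5},{"rotation":[0,0,0],"translation":[2.5,18,0],"grip":5},{"rotation":[0,0,0],"translation":[4.2,30,0],"grip":5},{"rotation":[0,0,0],"translation":[6.7,48,0],"grip":5},{"rotation":[0,0,0],"translation":[9.8,70,0],"grip":5},{"rotation":[0,0,0],"translation":[13.2,94,0],"grip":5},{"rotation":[0,0,0],"translation":[16.6,118,0],"grip":5},{"rotation":[0,0,0],"translation":[19.9,142,0],"grip":5},{"rotation":[0,0,0],"translation":[23.3,166,0],"grip":5},{"rotation":[0,0,0],"translation":[26.7,190,0],"grip":5},{"rotation":[0,0,0],"translation":[29.7,212,0],"grip":5},{"rotation":[0,0,0],"translation":[32.7,233,0],"grip":5},{"rotation":[0,0,0],"translation":[35.4,252,0],"grip":5},{"rotation":[0,0,0],"translation":[37.9,270,0],"grip":5},{"rotation":[0,0,0],"translation":[39.7,283,0],"grip":5},{"rotation":[0,0,0],"translation":[40.8,291,0],"grip":5},{"rotation":[0,0,0],"translation":[41.4,295,0],"grip":5}]'
python3 tabs.py
```

```text
time: 24.15
ee_pos: [0.5017, 0.2327, 0.0554]
tcp_rot: [-180.0, -0.2, 172.1]
wrist_force: [-0.6, -1.3, -1.0]
opening: 0.019
grasp_force: 79.3
tcp [-77.02674723  51.08151867]
top [58. 60.] z 25 tray [-28. -65.] 410
top [17. 58.] z 25 tray [-34.  85.] 96
scene [63. 60.] z 26 tray [-27.  63.] 441
scene [63. 58.] z 26 tray [-29. -66.] 488
scene [62. 61.] z 26 tray [44. -8.] 516
```

```bash
python3 -m jog '[{"rotation":[0,0,0],"translation":[-1.4,-10,0],"grip":5},{"rotation":[0,0,0],"translation":[-4,-30,0],"grip":5},{"rotation":[0,0,0],"translation":[-8,-60,0],"grip":5},{"rotation":[0,0,0],"translation":[-13,-95,0],"grip":5},{"rotation":[0,0,0],"translation":[-17,-130,0],"grip":5},{"rotation":[0,0,0],"translation":[-20,-160,0],"grip":5},{"rotation":[0,0,0],"translation":[-22,-185,0],"grip":5},{"rotation":[0,0,0],"translation":[-22,-200,0],"grip":5},{"rotation":[0,0,0],"translation":[-22,-200,0],"grip":5},{"rotation":[0,0,0],"translation":[-22,-200,-1],"grip":5},{"rotation":[0,0,0],"translation":[-22,-200,-2],"grip":5},{"rotation":[0,0,0],"translation":[-22,-200,-2],"grip":5},{"rotation":[0,0,0],"translation":[-22,-200,-2],"grip":5}]'
```

```text
time: 25.55
ee_pos: [0.4797, 0.0323, 0.0537]
tcp_rot: [-180.0, -0.1, 172.1]
wrist_force: [-1.8, -2.1, 1.8]
opening: 0.0188
grasp_force: 79.8
```

Touching the table; release and rise, then check.

```bash
python3 -m jog '[{"rotation":[0,0,0],"translation":[0,0,-0.5],"grip":5},{"rotation":[0,0,0],"translation":[0,0,-0.5],"grip":85},{"rotation":[0,0,0],"translation":[0,0,-0.5],"grip":85},{"rotation":[0,0,0],"translation":[0,0,-0.5],"grip":85},{"rotation":[0,0,0],"translation":[0,0,-0.5],"grip":85},{"rotation":[0,0,0],"translation":[0,0,-0.5],"grip":85},{"rotation":[0,0,0],"translation":[0,0,20],"grip":85},{"rotation":[0,0,0],"translation":[0,0,60],"grip":85},{"rotation":[0,0,0],"translation":[0,0,110],"grip":85},{"rotation":[0,0,0],"translation":[0,0,160],"grip":85},{"rotation":[0,0,0],"translation":[-40,-40,200],"grip":85},{"rotation":[0,0,0],"translation":[-80,-80,220],"grip":85},{"rotation":[0,0,0],"translation":[-110,-110,220],"grip":85},{"rotation":[0,0,0],"translation":[-110,-110,220],"grip":85},{"rotation":[0,0,0],"translation":[-110,-110,220],"grip":85}]'
python3 tabs.py
python3 - <<'E'
from h import *
im,d=snap('scene'); cv2.imwrite('pics/fin.png',cv2.resize(im[90:380,120:430,::-1],None,fx=2,fy=2))
P=cloud(d,cal('scene')); rects('scene',P,im)
E
```

```text
time: 27.05
ee_pos: [0.3686, -0.0793, 0.2748]
tcp_rot: [-180.0, 0.0, 171.9]
wrist_force: [0.5, 0.4, 0.6]
opening: 0.0848
grasp_force: 0.0
tcp [-397.61814322  162.06380358]
top [59. 57.] z 25 tray [-28. -65.] 394
top [59. 60.] z 25 tray [43. -7.] 411
top [57. 59.] z 25 tray [-28.  65.] 414
scene [60. 61.] z 26 tray [-27.  64.] 445
scene [62. 58.] z 27 tray [-28. -65.] 489
scene [63. 60.] z 26 tray [43. -8.] 508
scene white n 167 ztop 34 c [527. 402.] s [  7. 165.] ang 87.7 mean [527. 402.] u,v [333, 304, 53, 40]
scene white n 124 ztop 35 c [664. 378.] s [48. 93.] ang 42.0 mean [665. 376.] u,v [292, 337, 40, 25]
scene blue n 831 ztop 2 c [ 483. -339.] s [310. 253.] ang 4.9 mean [ 553. -282.] u,v [148, 135, 119, 55]
scene black n 238 ztop 572 c [427. -82.] s [46.  6.] ang 81.6 mean [427. -82.] u,v [268, 0, 14, 39]
scene black n 479 ztop 444 c [404. -76.] s [36. 11.] ang 89.4 mean [406. -72.] u,v [273, 53, 19, 47]
```

View pics/fin.png

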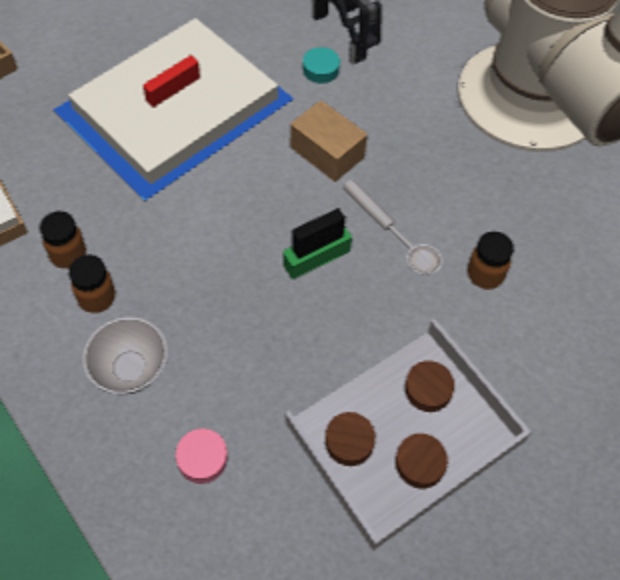

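The view shows the three tablets flat in the tray, the pusher upright at (318,243), the cover flat on the mat and everything else where it was.

```bash
python3 -c "
from workcell import bot; print(bot.job_done())"
```

```text
the job is handed in; nothing more can be done
None
```

The job is done and handed in at about 27 s on the robot's clock: the cover lies flat on the middle of the blue mat, all three brown tablets lie flat and wholly inside the tray, the pusher stands upright on the table outside it, and the last picture shows nothing else moved (the judge's verdict wasn't shown to me).

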